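# Lock the trimming jig's slide with a ball-lock pin

### The job

Push the trimming jig's slide in gently by its red handle until it comes up against its stop. Take the orange ball-lock pin from its rest by squeezing both black side buttons, which draws its locking balls in, lower it through the holes of the jig and slide, press it gently down against its sprung seat as far as it goes and let go, so that the balls spring out under the jig and hold it. Never force the handle or the pin, and leave the things around it alone.

Things in the scene. Friction and masses are not known exactly. Their poses are not given: they have to be found in the camera images.
- jig: Trimming jig fixed to the table, 187 (x) by 94 mm (y). Origin on the table straight below its vertical pin hole; x runs along the slide's travel towards the rubber stop at the +x end, z up. A steel bridge (48 mm in x, its top 53 mm above the table) has a 17 mm hole; the lower plate (26 to 34 mm above the table) has another below it. It is damaged if the pin bears on it with more than 45 N.
- jig_seat (a point): Top centre of the sprung brass ring seat round the bridge's hole (inner dia 24, outer 34 mm), its top 59 mm above the table when free. It yields 3 mm downward, pushing back with 7 N at first and 15 N when fully down; then it is solid. It is damped: press slowly. A steady 17 to 22 N presses it fully down.
- jig_stop (a point): Face of the stop, 60 mm +x of the hole, 39 mm above the table. The slide is a loose steel plate, 10 mm thick, 72 wide, with an 18 mm hole, running between bridge and lower plate. Its hole is under the bridge's hole only when it is against the stop; it starts drawn back 20 to 40 mm. It slides on about 4 N of friction and stays where left. It carries a small black moulded cover.
- handle (a point): Foot centre of the red upright handle on the slide, on top of its plate, 44 mm above the table; axes as the jig's. Its grip block is 18 (x) by 22 mm (y), 5 to 38 mm above this point. It is clamped anywhere in a 22 mm slot: with the slide at the stop it is 67 to 89 mm to -x of the jig's hole, not known beforehand, so feel for the stop (push along the jig's +x).
- slide_handle (a joint): Give of the handle's spring mount, in m, plus when pushed towards the stop: 1 mm for each 8 N. Sliding takes about 4 N; at the stop the force rises. The mount is damaged if pushed more than 2 mm (16 N).
- ball_pin: Ball-lock pin, 97 mm high, about 0.15 kg, upright in its rest. Origin on its axis at the underside of its collar (dia 34, 5 mm thick), z up to its grip: an orange block 24 (x) by 30 mm (y), 5 to 47 mm above the origin. Fully pressed down in the jig the origin is 56 mm above the table; locked and let go it springs back to about 57.3 mm. Any turn about its axis will do.
- pin_grip (a point): Point on the axis between the buttons, 28 mm above the pin's origin. A black button 14 mm square stands out 3.5 mm on each of the grip block's two y faces, 37 mm over both. Squeezing along y with 18 N or more on each finger pushes both flush and draws the balls in; 35 to 50 N holds the pin firmly while pressed. The collar stands 2 mm out below: keep fingertips above it.
- pin_balls (a point): Midway between the two 6 mm locking balls on the pin's x sides, 34.2 mm below the pin's origin. They stand out 2.5 mm each when the buttons are free and pass the holes only when the buttons are squeezed flush. They clear the lower plate's underside once the seat is down by more than 1.8 of its 3 mm.
- pin_tip (a point): Lower end of the pin's 16 mm shank, 50 mm below the pin's origin; the last 8 mm taper to 13 mm.
- pin_button_l (a joint): One of the pin's two buttons (they move together): 0 = free, balls out; 0.0035 m = flush, balls in.
- pin_rest: Blue block 64 x 64 x 60 mm fixed to the table with a 24 mm through hole in which the pin stands at the start, its collar on the block's top (60 mm above the table). Origin at the centre of its underside.
- cup_yellow: Bystander: clear cup of yellow granulate, 54 mm wide, 41 mm high. Origin at its underside. Leave alone.
- clip_b: Bystander: red and white moulded clip lying flat, 27 x 75 x 8 mm. Origin at its underside. Leave alone.
- nozzle_a: Bystander: brass nozzle standing on the table, 22 mm wide, 30 mm high. Origin at its underside. Leave alone.
Not all that is in view belongs to the job. What is shaped like the ball_pin but blue or pink is not meant.

How it is judged (in metres and radians):
At the end, for the whole second after the job is handed in: The pin stands upright (4 degrees) within 3 mm of the jig's hole axis, collar on the seat (origin below 59 mm), buttons out to within 1 mm, so the balls are out under the lower plate; the slide is in at its stop (handle 64 to 92 mm behind the hole); all at rest (z of ball_pin in the frame of jig below 0.059 m and horizontal distance between ball_pin and jig below 0.003 m and angle between ball_pin's own z axis and vertical below 0.07 rad and value of joint pin_button_l below 0.001 m and x of handle in the frame of jig between -0.092 and -0.064 m and linear speed of ball_pin below 0.02 m/s); the robot touches nothing.
It fails at once if The pin bears on the jig with more than 45 N (contact force between ball_pin and jig above 45 N).
It fails at once if The handle's spring mount is pushed more than 2 mm (16 N) (value of joint slide_handle above 0.002 m).
It fails at once if The yellow cup is moved by more than 20 mm (distance of cup_yellow from where it was at the start of the episode above 0.02 m).
It fails at once if The red clip is moved by more than 20 mm (distance of clip_b from where it was at the start of the episode above 0.02 m).
It fails at once if The brass nozzle is moved by more than 20 mm (distance of nozzle_a from where it was at the start of the episode above 0.02 m).
It also fails if it takes over 72 s, if anything falls off the work surface, if the arm or the gripper's body presses on something with over 40 N, if the wrist force passes 120 N, or if a joint passes its speed limit or range.

### The arm

A 6-joint arm with a two-finger parallel gripper is mounted at the origin on a cart in front of the work surface, level with it; the furniture and walls round the work are solid. World frame = base frame: x ahead of the robot, y to its left, z up, the work surface at z = 0. Lengths are in mm, angles in rad, forces in N, time in s.
With the tool pointing down it reaches from about 400 to 925 mm from the base axis. Payload 12.5 kg.
Tool frame: the origin (TCP) lies between the finger pads; the fingertips stand 11 mm ahead of it and the grasp point (between the pads) lies 8 mm behind it (env.tip_extent is the distance from the TCP to the fingertips, in mm); x points along the fingers, z is the direction in which the jaws open and shut, and the axes are right-handed (so a half turn about x gives the same grasp; the last joint's range is limited). The gripper opens to 95 mm and grips with 3 to 60 N. Pads are 20 mm wide; open, the fingers measure 119 mm over their backs; the gripper's body (75 mm by 180 mm) begins 59 mm behind the grasp point.
Start: joints at [1.15, 0.491, 1.559, -0, 1.092, -0.106], TCP at [193.499, 594.309, 225.661] pointing down, gripper open.
Joint ranges: [-3.1, 3.1], [-0.84, 2.19], [0.05, 2.79], [-1.13, 4.28], [0.06, 2.93], [-2.69, 2.69]. Speed limits (rad/s): [2.22, 2.22, 2.79, 3.14, 3.14, 3.14].

### API

Orientations are given as [roll, pitch, yaw] about the fixed x, y, z axes, in that order (R = Rz(yaw) Ry(pitch) Rx(roll)).
In Python, from cell import status, imaging, env gives the robot as it stands. The module is installed in compiled form; this text tells all that it offers.
- The arm moves only by the tool apply_moves, never from a script. Its argument "increments" is a list of rows, each a list of 5 numbers: the closure, from 0 (fully open) to 1 (shut), then the shift along the tool's x, y, z in mm, then the turn about the tool's x in degrees. A call has 1 to 10 rows; each row shifts and turns the commanded pose from where the row before left it, along the tool's axes as they then stand; what a row does not reach is not made up. A row lasts 1/10 s, in which the tool goes at most 50 mm and 8.59 degrees, less where a joint would pass 70% of its speed; a pose out of reach is approached as far as the arm can. A call with a gripper value outside its range is refused whole. The fingers move at their own pace and stop on an object; the grip force is fixed at half the most. Time passes only in rows, so rows that do not move let the fingers close. It gives the time, the measured TCP pose, the force and the opening at its end, in the units of the state.
- status.state(): the state, without advancing time (a new reading comes with each control period).
- imaging.read_camera(name): name is "scene" or "top" or "wrist"; returns a dict with "pixels" (400x640x3 uint8, red, green, blue), "fovy" (degrees; the focal length in pixels is half the picture's height over the tangent of half this angle, whatever the lens; pixels are square), "cx", "cy" (the principal point, pixels), "distortion" ([k1, k2, p1, p2, k3] as OpenCV has them; the pictures are not rectified), "R" (3x3) and "t" (3): a world point X has camera coordinates R X + t. Camera axes: x right, y down, z forward; pixel columns grow to the right and rows downward; lengths in mm; the calibration is good to about 2 mm. A picture is of the moment at which its call begins. There is no depth.
- env.job_done(): hands the job in, once; it reports no verdict.
The state is a dict: "t": time; "joints": joint angles; "qvel": joint speeds; "tau": joint torques, N m; "eef_pos": TCP position; "tcp_rot": TCP orientation; "ft_force": force on the tool from outside, world axes, zero at the start; "moment": the same for the moment, N m; "opening": opening from 0.0 (shut) to 1.0 (fully open).
Only numpy, scipy, OpenCV 4.12 (cv2) and the standard library are available. Lean on these libraries where they do the work, as an engineer would, in place of code of your own. Each camera call takes 0.05 s, during which the arm holds its last target. There are 200 camera calls.

## Working session

There is one attempt and no reset: what is moved stays moved. The work goes in short steps, Python scripts to look and compute and a tool call to move; the robot and the scene stay as the last step left them, time stands still between calls to the robot, and variables do not carry over. Pictures are saved under pics/ and viewed, about 8 in all and at most 12, crops included, and the job is handed in when it is done.

Besides the shell and the picture viewer there is one more tool, called after "Emit:" as name(argument=value, ...), one argument or row to a line, values as JSON. apply_moves: Moves the arm, as the interface text tells. Its arguments: {"type":"object","properties":{"increments":{"type":"array"}},"required":["increments"]}

```bash
mkdir -p pics
cat > h.py <<'E'
import numpy as np, cv2
from cell import status, imaging, env
def cam(n,save=None):
    c=imaging.read_camera(n)
    if save: cv2.imwrite(f'pics/{save}.png',c['pixels'][:,:,::-1])
    return c
def K(c):
    f=200/np.tan(np.radians(c['fovy'])/2); return np.array([[f,0,c['cx']],[0,f,c['cy']],[0,0,1]])
def ray(c,uv):
    p=cv2.undistortPoints(np.array([[uv]],float),K(c),np.array(c['distortion'],float)).ravel()
    R=np.array(c['R']);t=np.array(c['t']); return -R.T@t, R.T@np.array([p[0],p[1],1])
def onz(c,uv,z):
    o,d=ray(c,uv); return o+d*(z-o[2])/d[2]
def proj(c,X):
    return cv2.projectPoints(np.array([X],float),cv2.Rodrigues(np.array(c['R'],float))[0],np.array(c['t'],float),K(c),np.array(c['distortion'],float))[0].ravel()
def tri(a,uva,b,uvb):
    o1,d1=ray(a,uva);o2,d2=ray(b,uvb)
    s=np.linalg.lstsq(np.stack([d1,-d2],1),o2-o1,rcond=None)[0]
    p,q=o1+d1*s[0],o2+d2*s[1]; return (p+q)/2,np.linalg.norm(p-q)
E
python3 - <<'E'
from h import *
import pickle
d={n:cam(n,n+'0') for n in('scene','top','wrist')}
pickle.dump(d,open('d0.pkl','wb'))
s=status.state();print(s)
for n in d: print(n,d[n]['fovy'],(-np.array(d[n]['R']).T@d[n]['t']).round(),np.array(d[n]['R'])[2].round(2))
cv2.imwrite('pics/both.png',np.vstack([cv2.resize(d[n]['pixels'][:,:,::-1],(480,300)) for n in('scene','top')]))
E
```

```text
{'t': 0.15, 'joints': array([ 1.15038425e+00,  4.91385004e-01,  1.55929636e+00, -2.71983052e-05,
        1.09167274e+00, -1.05573801e-01]), 'qvel': array([-0.00059429, -0.0019558 , -0.00293579, -0.00038504, -0.00116367,
       -0.00037472]), 'tau': array([ 2.46614734e-03, -6.12889910e+01, -2.58280832e+01,  6.92915311e-02,
        4.72903729e-02, -4.59206331e-05]), 'eef_pos': array([193.4440354 , 594.14603994, 225.2229164 ]), 'tcp_rot': array([ 3.06769315,  1.5700345 , -1.95952156]), 'ft_force': array([ 0.35356349,  0.05878765, -0.15223871]), 'moment': array([ 0.02705374,  0.0540899 , -0.01613006]), 'opening': 0.9983788747621102}
scene 57.459891370835976 [154. 373. 737.] [ 0.5  -0.41 -0.77]
top 53.18827275109984 [ 517.   23. 1038.] [ 0.07  0.03 -1.  ]
wrist 68.69072539901344 [124. 618. 384.] [ 0.25 -0.08 -0.96]
```

View pics/top0.png

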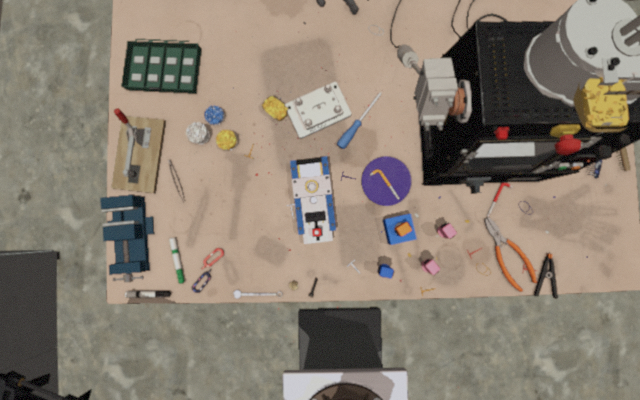

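View pics/scene0.png

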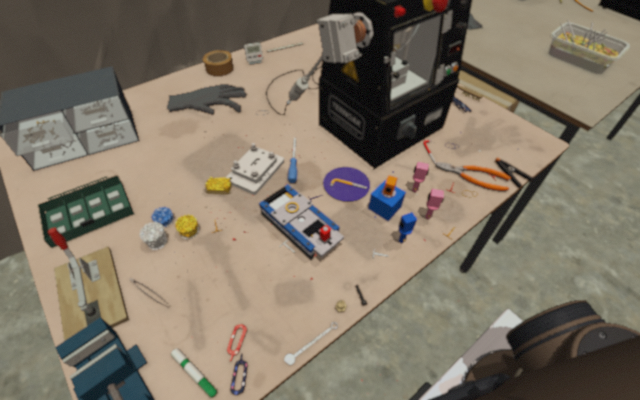

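Top view: the jig is centred at (313,200), with its ring at (312,186) and the red handle at (317,232). Pin candidates are orange in the blue block at (403,229), pink at (447,230) and (430,267), and blue at (386,271). The orange one in the blue rest fits the description. I'll confirm it in an enlarged crop and measure.

Run:
```python
from h import *
import pickle
d=pickle.load(open('d0.pkl','rb'))
a=d['top']['pixels'][145:255,280:420,::-1]; b=d['scene']['pixels'][165:265,250:410,::-1]
a=cv2.resize(a,None,fx=4,fy=4,interpolation=cv2.INTER_CUBIC)[:, :];b=cv2.resize(b,None,fx=4,fy=4,interpolation=cv2.INTER_CUBIC)
cv2.imwrite('pics/ca.png',a);cv2.imwrite('pics/cb.png',b)
for n,(x0,y0,x1,y1) in {'top':(280,145,420,255),'scene':(250,165,410,265)}.items():
    h=cv2.cvtColor(d[n]['pixels'],cv2.COLOR_RGB2HSV)
    for nm,lo,hi in(('red',(0,150,90),(6,255,255)),('orange',(9,190,120),(18,255,255)),('blue',(104,140,60),(120,255,255)),('brass',(15,60,100),(28,185,255)),('white',(0,0,190),(180,60,255))):
        m=cv2.inRange(h,lo,hi);k=np.zeros_like(m);k[y0:y1,x0:x1]=m[y0:y1,x0:x1]
        nn,l,st,ce=cv2.connectedComponentsWithStats(k)
        print(n,nm,[(ce[i].round(1).tolist(),st[i].tolist()) for i in range(1,nn) if st[i,4]>15])
```

```text
top red [([316.8, 231.2], [313, 228, 8, 8, 34])]
top orange []
top blue [([324.2, 160.1], [322, 158, 5, 6, 23]), ([293.2, 164.1], [291, 162, 5, 6, 21]), ([325.3, 169.7], [323, 166, 5, 8, 30]), ([294.3, 173.5], [292, 169, 5, 9, 28]), ([328.8, 198.6], [327, 195, 5, 8, 31]), ([297.7, 202.7], [296, 199, 5, 9, 29]), ([330.8, 214.2], [328, 206, 6, 18, 70]), ([299.4, 218.2], [297, 209, 6, 19, 66]), ([397.1, 228.9], [384, 215, 31, 29, 446])]
top brass [([349.7, 151.0], [344, 145, 13, 14, 31]), ([320.9, 168.1], [320, 162, 3, 13, 23]), ([298.1, 170.8], [297, 165, 3, 13, 25]), ([382.0, 176.3], [372, 170, 19, 16, 60]), ([311.2, 185.9], [305, 180, 14, 13, 76]), ([403.7, 228.8], [398, 223, 12, 12, 91])]
top white [([311.5, 187.6], [293, 163, 38, 51, 1086]), ([311.6, 186.7], [309, 184, 6, 7, 29]), ([282.5, 200.4], [280, 194, 6, 15, 32]), ([316.9, 233.1], [303, 216, 30, 29, 404])]
scene red [([324.4, 233.7], [320, 227, 10, 14, 99])]
scene orange [([390.9, 181.5], [387, 177, 9, 11, 74])]
scene blue [([385.5, 202.1], [369, 183, 36, 37, 663]), ([290.4, 190.4], [286, 186, 11, 9, 41]), ([265.7, 206.8], [261, 202, 11, 11, 61]), ([323.6, 217.6], [310, 207, 28, 22, 99]), ([405.0, 226.1], [400, 214, 10, 28, 170]), ([298.8, 237.1], [284, 224, 29, 27, 184])]
scene brass [([333.2, 221.5], [250, 165, 160, 100, 7825]), ([338.1, 180.6], [332, 179, 15, 5, 30]), ([288.3, 194.9], [284, 192, 9, 7, 29]), ([291.6, 206.9], [285, 201, 14, 12, 100])]
scene white [([257.7, 168.0], [250, 165, 18, 9, 103]), ([272.2, 168.7], [269, 165, 8, 8, 20]), ([253.7, 186.1], [250, 183, 10, 8, 51]), ([280.5, 201.8], [271, 195, 20, 14, 137]), ([269.1, 247.2], [256, 238, 26, 26, 178]), ([268.0, 259.1], [265, 257, 7, 7, 16]), ([384.2, 262.0], [380, 258, 10, 7, 26]), ([359.4, 263.1], [356, 261, 7, 4, 16])]
```

View pics/ca.png

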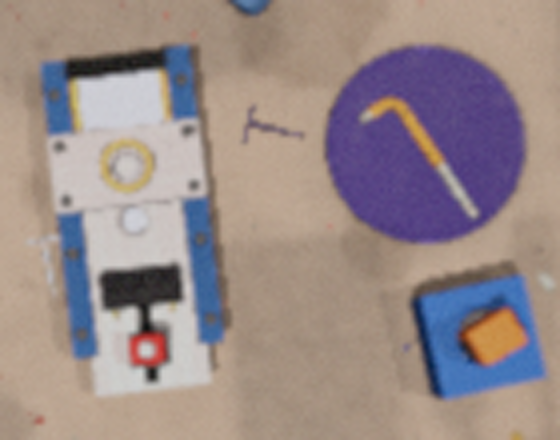

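View pics/cb.png

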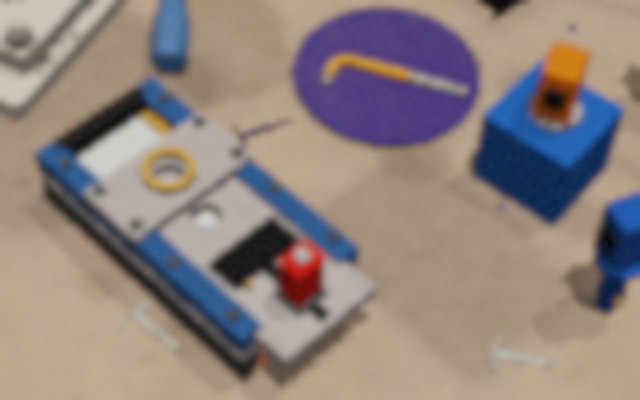

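Run:
```python
from h import *
import pickle
d=pickle.load(open('d0.pkl','rb'));T=d['top'];S=d['scene']
ta=lambda x,y:(280+(x+.5)/4-.5,145+(y+.5)/4-.5)
sa=lambda x,y:(250+(x+.5)/4-.5,165+(y+.5)/4-.5)
def show(n,t,s,z): print(n,'top',onz(T,ta(*t),z).round(1),'scene',onz(S,sa(*s),z).round(1))
show('ring',(127,165),(168,170),59)
show('shole',(133,219),(206,216),44)
show('handle',(147,349),(304,255),82)
show('pin',(495,336),(567,52),107)
for p in [(44,64),(83,356),(193,48),(221,336)]: print('rail',onz(T,ta(*p),44)[:2].round(1))
for p in [(51,137),(195,118),(58,213),(207,196)]: print('bridge',onz(T,ta(*p),53)[:2].round(1))
for p in [(459,334),(510,306),(529,338),(474,366)]: print('pinc',onz(T,ta(*p),107)[:2].round(1))
h=cv2.cvtColor(T['pixels'],cv2.COLOR_RGB2HSV);m=cv2.inRange(h,(8,120,110),(22,255,255));m[:,:395]=0;m[:,415:]=0;m[:215]=0;m[245:]=0
c=max(cv2.findContours(m,0,1)[0],key=cv2.contourArea);print(cv2.minAreaRect(c))
for q in cv2.boxPoints(cv2.minAreaRect(c)): print(onz(T,q,107)[:2].round(1))
from scipy.spatial.transform import Rotation as Ro
s=status.state();print(Ro.from_euler('xyz',s['tcp_rot']).as_matrix().round(3))
```

```text
ring top [622.7  68.3  59. ] scene [620.1  72.6  59. ]
shole top [590.4  66.1  44. ] scene [587.8  68.7  44. ]
handle top [509.6  58.   82. ] scene [509.2  58.8  82. ]
pin top [ 512.  -144.7  107. ] scene [ 514.9 -148.7  107. ]
rail [689.9 119.8]
rail [505.9  99.3]
rail [697.   25.7]
rail [516.2  13.3]
bridge [642.3 115.4]
bridge [651.5  25.6]
bridge [594.8 112.1]
bridge [602.7  19.6]
pinc [ 513.7 -123.9]
pinc [ 529.1 -154. ]
pinc [ 510.3 -164.3]
pinc [ 495.  -131.9]
((403.10003662109375, 228.70001220703125), (10.28591251373291, 12.969193458557129), 63.43495178222656)
[ 516.3 -125.5]
[ 529.  -152.8]
[ 507.4 -162.6]
[ 494.7 -135.3]
[[-0.    -0.951  0.31 ]
 [-0.001  0.31   0.951]
 [-1.     0.    -0.001]]
```

The enlarged crop shows the orange block with black buttons, standing in the blue rest: this is the right pin. The ring is at about (622,70), the handle at (509,58), the jig yaw is about 5.3° and the pin is at about (513,-146), yawed 25°. Next I move behind the handle with the fingers shut.

Emit:
apply_moves(
  increments=[
    [1, 0, -35, -35, 0],
    [1, 0, -35, -35, 0],
    [1, 0, -35, -35, 0],
    [1, 0, -35, -35, 0],
    [1, 0, -35, -35, 0],
    [1, 0, -35, -35, 0],
    [1, 0, -35, -35, 0],
    [1, 0, -35, -35, 0],
    [1, 0, -35, -35, 0],
    [1, 0, -35, -35, 0],
  ],
)

```text
t: 1.15
eef_pos: [418.4, 151.2, 225.7]
tcp_rot: [-0.705, 1.57, 0.551]
ft_force: [0.8, 0.9, 0.0]
opening: 0.216
```

Emit:
apply_moves(
  increments=[
    [1, 0, -35, -35, 0],
    [1, 0, -35, -35, 0],
    [1, 0, 0, 0, -8],
    [1, 0, 0, 0, -8],
    [1, 0, 0, 0, -7.3],
    [1, 0, 0, 0, 0],
  ],
)

```text
t: 1.75
eef_pos: [462.8, 64.7, 225.5]
tcp_rot: [1.269, 1.571, 2.933]
ft_force: [-0.0, -0.3, 0.9]
opening: 0.004
```

Run:
```python
from h import *
s=status.state();print({k:s[k].round(3) for k in('eef_pos','tcp_rot','joints','ft_force')},s['t'],s['opening'])
c=cam('wrist','w1')
from scipy.spatial.transform import Rotation as Ro
R=Ro.from_euler('xyz',s['tcp_rot']).as_matrix();print(R.round(3))
print(R.T@(np.array([470.7,54.8,68])-s['eef_pos']))
h=cv2.cvtColor(c['pixels'],cv2.COLOR_RGB2HSV)
for z,p in((59,(621.5,70.5)),(82,(509.5,58.4))): print(proj(c,(*p,z)))
```

```text
{'eef_pos': array([462.763,  64.716, 225.507]), 'tcp_rot': array([1.269, 1.571, 2.933]), 'joints': array([-0.003,  0.268,  1.931,  0.   ,  0.944, -1.667]), 'ft_force': array([-0.047, -0.347,  0.917])} 1.75 0.0038353305091498695
[[-0.    -0.996 -0.093]
 [ 0.    -0.093  0.996]
 [-1.     0.     0.   ]]
[157.50406895  -7.01992998 -10.62523049]
[314.52423083 306.22527433]
[311.79861481 231.22410755]
```

View pics/w1.png

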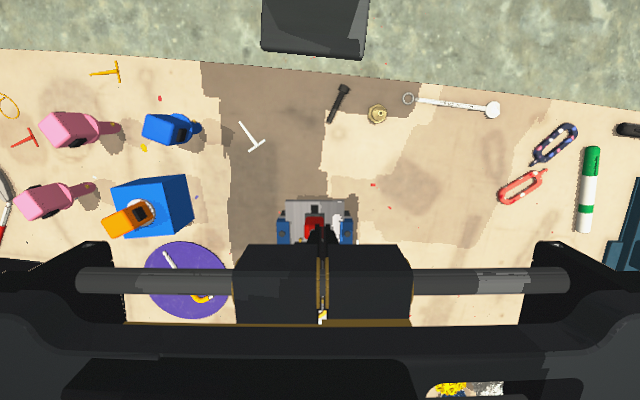

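The wrist view shows the handle at (315,225), dead ahead of the fingers, the pin at (130,215) and the way down clear. I descend behind the handle.

Emit:
apply_moves(
  increments=[
    [1, 30, -7, -10.6, 0],
    [1, 40, 0, 0, 0],
    [1, 40, 0, 0, 0],
    [1, 30, 0, 0, 0],
    [1, 17, 0, 0, 0],
    [1, 0, -4, 0, 0],
    [1, 0, -4, 0, 0],
    [1, 0, -4, 0, 0],
    [1, 0, -1, 0, 0],
    [1, 0, 0, 0, 0],
  ],
)

```text
t: 2.8
eef_pos: [484.2, 56.2, 69.4]
tcp_rot: [-1.615, 1.569, 0.047]
ft_force: [-0.2, -0.2, -0.9]
opening: 0.006
```

Emit:
apply_moves(
  increments=[
    [1, 0, -1, 0, 0],
    [1, 0, -1, 0, 0],
    [1, 0, -1, 0, 0],
    [1, 0, -1, 0, 0],
  ],
)

```text
t: 3.2
eef_pos: [487.8, 56.6, 68.6]
tcp_rot: [-0.36, 1.571, 1.303]
ft_force: [-0.2, 0.1, 0.2]
opening: 0.002
```

Emit:
apply_moves(
  increments=[
    [1, 0, -1, 0, 0],
    [1, 0, -1, 0, 0],
    [1, 0, -1, 0, 0],
    [1, 0, -1, 0, 0],
  ],
)

```text
t: 3.6
eef_pos: [491.1, 56.9, 68.6]
tcp_rot: [1.47, 1.569, 3.132]
ft_force: [-3.5, -1.1, 4.3]
opening: 0.006
```

Emit:
apply_moves(
  increments=[
    [1, 0, -1, 0, 0],
    [1, 0, -1, 0, 0],
    [1, 0, -1, 0, 0],
    [1, 0, -1, 0, 0],
  ],
)

```text
t: 4.0
eef_pos: [495.6, 57.3, 68.6]
tcp_rot: [1.17, 1.57, 2.833]
ft_force: [-3.7, -0.4, 2.9]
opening: 0.006
```

Emit:
apply_moves(
  increments=[
    [1, 0, -1, 0, 0],
    [1, 0, -1, 0, 0],
    [1, 0, -1, 0, 0],
    [1, 0, -1, 0, 0],
    [1, 0, -1, 0, 0],
    [1, 0, -1, 0, 0],
    [1, 0, -1, 0, 0],
    [1, 0, -1, 0, 0],
  ],
)

```text
t: 4.8
eef_pos: [503.7, 58.1, 68.6]
tcp_rot: [0.184, 1.571, 1.846]
ft_force: [-4.5, -0.5, 0.9]
opening: 0.007
```

Emit:
apply_moves(
  increments=[
    [1, 0, -1, 0, 0],
    [1, 0, -1, 0, 0],
    [1, 0, -1, 0, 0],
    [1, 0, -1, 0, 0],
    [1, 0, -1, 0, 0],
    [1, 0, -1, 0, 0],
    [1, 0, -1, 0, 0],
    [1, 0, -1, 0, 0],
  ],
)

```text
t: 5.6
eef_pos: [511.7, 58.8, 68.6]
tcp_rot: [-0.257, 1.571, 1.405]
ft_force: [-4.2, -0.6, 0.2]
opening: 0.007
```

Emit:
apply_moves(
  increments=[
    [1, 0, -1, 0, 0],
    [1, 0, -1, 0, 0],
    [1, 0, -1, 0, 0],
    [1, 0, -1, 0, 0],
  ],
)

```text
t: 6.0
eef_pos: [515.7, 59.1, 68.6]
tcp_rot: [-0.039, 1.571, 1.624]
ft_force: [-4.7, -0.5, 0.4]
opening: 0.001
```

Emit:
apply_moves(
  increments=[
    [1, 0, -0.5, 0, 0],
    [1, 0, -0.5, 0, 0],
  ],
)

```text
t: 6.2
eef_pos: [516.6, 59.2, 68.6]
tcp_rot: [-0.801, 1.571, 0.862]
ft_force: [-4.2, -1.8, -0.2]
opening: 0.006
```

Emit:
apply_moves(
  increments=[
    [1, 0, -0.5, 0, 0],
    [1, 0, -0.5, 0, 0],
  ],
)

```text
t: 6.4
eef_pos: [517.6, 59.3, 68.6]
tcp_rot: [-0.118, 1.571, 1.545]
ft_force: [-3.3, -1.3, 0.1]
opening: 0.006
```

Emit:
apply_moves(
  increments=[
    [1, 0, -0.5, 0, 0],
    [1, 0, -0.5, 0, 0],
  ],
)

```text
t: 6.6
eef_pos: [518.6, 59.4, 68.6]
tcp_rot: [-0.557, 1.571, 1.105]
ft_force: [-4.7, -0.2, 0.2]
opening: 0.007
```

Emit:
apply_moves(
  increments=[
    [1, 0, -0.5, 0, 0],
    [1, 0, -0.5, 0, 0],
  ],
)

```text
t: 6.8
eef_pos: [519.6, 59.5, 68.6]
tcp_rot: [-0.781, 1.571, 0.882]
ft_force: [-3.6, -1.1, 1.1]
opening: 0.01
```

Emit:
apply_moves(
  increments=[
    [1, 0, -0.5, 0, 0],
    [1, 0, -0.5, 0, 0],
  ],
)

```text
t: 7.0
eef_pos: [520.6, 59.6, 68.6]
tcp_rot: [-0.001, 1.571, 1.661]
ft_force: [-4.5, -0.6, 0.7]
opening: 0.006
```

Emit:
apply_moves(
  increments=[
    [1, 0, -0.5, 0, 0],
    [1, 0, -0.5, 0, 0],
  ],
)

```text
t: 7.2
eef_pos: [521.6, 59.7, 68.6]
tcp_rot: [-0.066, 1.571, 1.597]
ft_force: [-4.5, 0.0, 0.7]
opening: 0.003
```

Emit:
apply_moves(
  increments=[
    [1, 0, -0.5, 0, 0],
    [1, 0, -0.5, 0, 0],
  ],
)

```text
t: 7.4
eef_pos: [522.6, 59.8, 68.6]
tcp_rot: [-0.164, 1.571, 1.498]
ft_force: [-3.5, -0.4, 0.1]
opening: 0.004
```

Emit:
apply_moves(
  increments=[
    [1, 0, -0.5, 0, 0],
    [1, 0, -0.5, 0, 0],
  ],
)

```text
t: 7.6
eef_pos: [523.5, 59.9, 68.6]
tcp_rot: [0.537, 1.571, 2.199]
ft_force: [-4.4, -0.7, -0.0]
opening: 0.004
```

Emit:
apply_moves(
  increments=[
    [1, 0, -0.5, 0, 0],
    [1, 0, -0.5, 0, 0],
  ],
)

```text
t: 7.8
eef_pos: [524.0, 59.9, 68.6]
tcp_rot: [1.475, 1.569, 3.138]
ft_force: [-8.0, -2.0, 2.7]
opening: 0.005
```

Emit:
apply_moves(
  increments=[
    [1, 0, -0.3, 0, 0],
    [1, 0, 0, 0, 0],
  ],
)

```text
t: 8.0
eef_pos: [524.0, 59.9, 68.6]
tcp_rot: [1.485, 1.569, -3.135]
ft_force: [-7.0, -2.1, 4.0]
opening: 0.006
```

Emit:
apply_moves(
  increments=[
    [1, 0, -0.3, 0, 0],
    [1, 0, 0, 0, 0],
  ],
)

```text
t: 8.2
eef_pos: [524.1, 59.9, 68.6]
tcp_rot: [1.498, 1.569, -3.122]
ft_force: [-7.9, -1.0, 4.4]
opening: 0.002
```

The force rose to 8 N at TCP x≈524 and the motion stopped: the slide is at its stop. I back off, lift, and check the machine's clearance near the pin.

Emit:
apply_moves(
  increments=[
    [1, 0, 1, 0, 0],
    [1, 0, 3, 0, 0],
    [1, 0, 12, 0, 0],
    [1, -40, 0, 0, 0],
    [0, -40, 0, 0, 0],
    [0, -40, 0, 0, 0],
    [0, -37, 0, 0, 0],
    [0, 0, 15, -40, 0],
    [0, 0, 0, -40, 0],
    [0, 0, 0, 0, 0],
  ],
)

```text
t: 9.2
eef_pos: [501.7, -25.6, 226.1]
tcp_rot: [-1.993, 1.568, -0.333]
ft_force: [-0.3, 0.1, 0.8]
opening: 0.454
```

Run:
```python
from h import *
import pickle
d=pickle.load(open('d0.pkl','rb'));T=d['top'];S=d['scene']
for z in (0,100,200,300,400): print(z,'S',onz(S,(378,165),z)[:2].round(),onz(S,(320,90),z)[:2].round(),'T',onz(T,(424,185),z)[:2].round(),onz(T,(450,60),z)[:2].round())
t=cam('top','t2');s=cam('scene','s2')
a=t['pixels'][145:255,280:420,::-1];cv2.imwrite('pics/t2c.png',cv2.resize(a,None,fx=5,fy=5,interpolation=cv2.INTER_CUBIC))
print(status.state()['eef_pos'])
```

```text
0 S [ 636. -243.] [1036. -348.] T [ 623. -222.] [ 958. -309.]
100 S [ 570. -159.] [ 917. -250.] T [ 613. -198.] [ 916. -277.]
200 S [505. -76.] [ 797. -152.] T [ 603. -175.] [ 873. -245.]
300 S [440.   8.] [678. -55.] T [ 592. -151.] [ 831. -213.]
400 S [375.  91.] [558.  43.] T [ 582. -128.] [ 788. -181.]
[501.39107152 -23.01077314 225.68083993]
```

View pics/t2c.png

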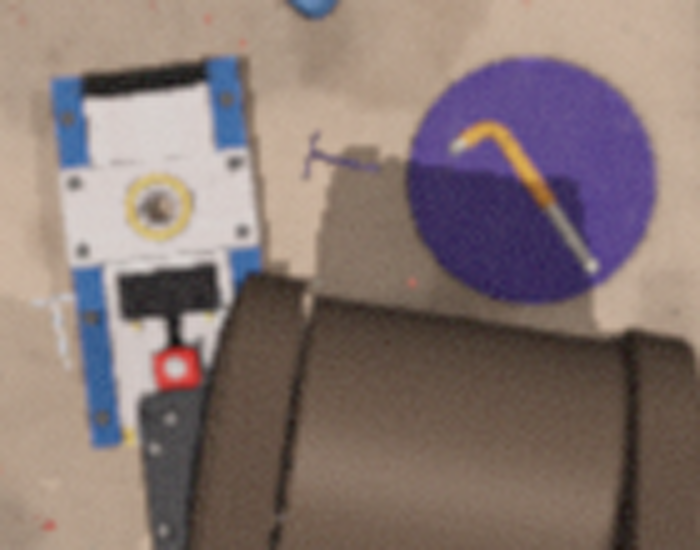

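The slide is home: the bridge hole at (158,207) in the crop now shows dark right through. Moving over the pin.

Emit:
apply_moves(
  increments=[
    [0, 0, 0, -40, 0],
    [0, 0, 0, -40, 0],
    [0, 0, 0, -40, 0],
    [0, 0, 0, -2, -8],
    [0, 0, 0, 0, -8],
    [0, 0, 0, 0, -4],
    [0, 0, 0, 0, 0],
  ],
)

```text
t: 10.0
eef_pos: [512.9, -143.0, 225.4]
tcp_rot: [-0.775, 1.57, 1.238]
ft_force: [-0.5, -0.5, 0.3]
opening: 0.998
```

Run:
```python
from h import *
import pickle
s=status.state();print(s['eef_pos'],s['opening'])
c=cam('wrist','w3');t=cam('scene','s3');pickle.dump((c,t,s),open('d3.pkl','wb'))
print(proj(c,(513.5,-146.7,107)),proj(c,(513.5,-146.7,60)))
cv2.imwrite('pics/w3.png',c['pixels'][:,:,::-1])
```

```text
[ 512.88849149 -142.99218274  225.41040708] 0.9979272652295282
[317.81608367 195.54476424] [318.42202307 185.12659563]
```

View pics/w3.png

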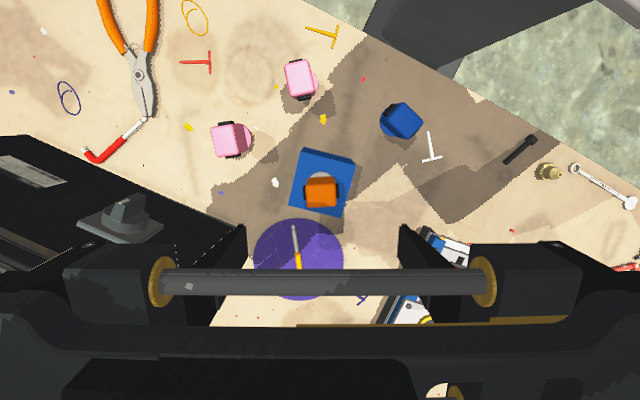

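```bash
cat > m.py <<'E'
from h import *
import pickle,sys
from scipy.spatial.transform import Rotation as Ro
c,t,s=pickle.load(open(sys.argv[1],'rb'))
R=Ro.from_euler('xyz',s['tcp_rot']).as_matrix()
h=cv2.cvtColor(c['pixels'],cv2.COLOR_RGB2HSV);m=cv2.inRange(h,(8,150,90),(18,255,255));m[:150]=0;m[250:]=0;m[:,:270]=0;m[:,370:]=0
k=max(cv2.findContours(m,0,1)[0],key=cv2.contourArea);r=cv2.minAreaRect(k);print(r)
q=[onz(c,p,107)[:2] for p in cv2.boxPoints(r)]
print(np.round(q,1),np.mean(q,0).round(1),[np.linalg.norm(q[i]-q[i-1]).round(1) for i in range(4)])
for i in range(2):
    e=q[i+1]-q[i];print('edge ang',np.degrees(np.arctan2(e[1],e[0])).round(1))
zt=R[:2,2];print('jaw ang',np.degrees(np.arctan2(zt[1],zt[0])).round(1))
print('tool delta',(R.T@(np.append(np.mean(q,0),88)-s['eef_pos'])).round(1))
cv2.imwrite('pics/w3c.png',np.hstack([cv2.resize(c['pixels'][140:240,270:370,::-1],None,fx=4,fy=4),cv2.resize(t['pixels'][160:260,340:440,::-1],None,fx=4,fy=4)]))
E
python3 m.py d3.pkl
```

```text
((320.5, 191.5), (29.0, 31.0), 90.0)
[[ 502.1 -165.7]
 [ 489.3 -138.7]
 [ 515.5 -125.9]
 [ 528.6 -153.6]] [ 508.9 -146. ] [np.float64(29.1), np.float64(29.9), np.float64(29.1), np.float64(30.7)]
edge ang 115.4
edge ang 26.1
jaw ang 115.4
tool delta [137.4   5.   -1. ]
```

View pics/w3c.png

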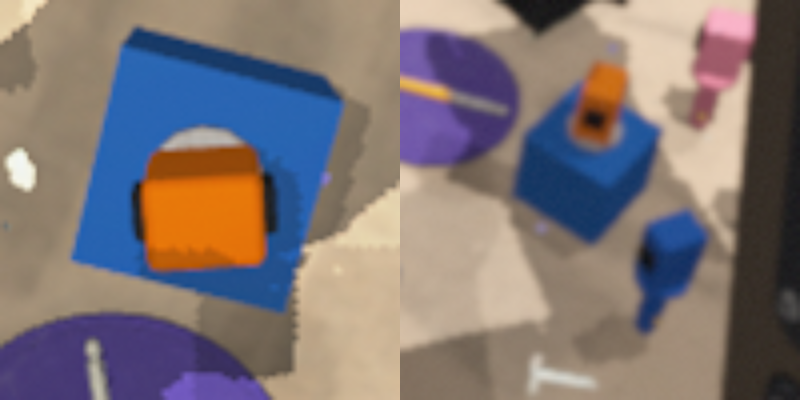

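Run:
```python
from h import *
import pickle
from scipy.spatial.transform import Rotation as Ro
c,t,s=pickle.load(open('d3.pkl','rb'));R=Ro.from_euler('xyz',s['tcp_rot']).as_matrix()
q=np.array([onz(c,(270+(x+.5)/4-.5,140+(y+.5)/4-.5),107)[:2] for x,y in((147,180),(265,172),(266,263),(150,271))])
print(q.round(1),q.mean(0))
for a,b in((0,1),(3,2),(1,2),(0,3)):
    e=q[b]-q[a];print(np.linalg.norm(e).round(1),np.degrees(np.arctan2(e[1],e[0])).round(1))
print('tool delta',(R.T@(np.append(q.mean(0),88)-s['eef_pos'])).round(1))
# top-view/scene cross
d=pickle.load(open('d0.pkl','rb'))
print(tri(c,(321.4,195),d['top'],(403.2,228.7)),tri(c,(321.4,195),d['scene'],(250+567.5/4-.5,165+52.5/4-.5)))
```

```text
[[ 508.4 -161.4]
 [ 494.3 -136.4]
 [ 514.8 -126.1]
 [ 529.  -151.1]] [ 511.62200619 -143.7445972 ]
28.7 119.3
28.8 119.5
23.0 26.7
23.1 26.4
tool delta [137.4   1.5  -0.2]
(array([ 511.60688301, -144.00047639,  107.5110252 ]), np.float64(0.5807717708425139)) (array([ 510.92403802, -144.0971994 ,  112.62220502]), np.float64(1.5344141810327738))
```

Top face corners give the pin at (511.7,-144), about 3° off the jaws. I descend to the buttons.

Emit:
apply_moves(
  increments=[
    [0, 40, 1.3, -0.2, -2.8],
    [0, 40, 0, 0, 0],
    [0, 30, 0, 0, 0],
    [0, 20, 0, 0, 0],
    [0, 10, 0, 0, 0],
    [0, 5, 0, 0, 0],
    [0, 0, 0, 0, 0],
    [0, 0, 0, 0, 0],
  ],
)

```text
t: 10.9
eef_pos: [512.2, -144.8, 81.5]
tcp_rot: [-2.394, 1.569, -0.334]
ft_force: [0.6, 0.1, 0.1]
opening: 1.002
```

Emit:
apply_moves(
  increments=[
    [0.45, 0, 0, 0, 0],
    [0.5, 0, 0, 0, 0],
    [0.55, 0, 0, 0, 0],
    [0.6, 0, 0, 0, 0],
    [0.65, 0, 0, 0, 0],
    [0.7, 0, 0, 0, 0],
    [0.8, 0, 0, 0, 0],
    [1, 0, 0, 0, 0],
    [1, 0, 0, 0, 0],
    [1, 0, 0, 0, 0],
  ],
)

```text
t: 11.9
eef_pos: [511.7, -144.8, 80.6]
tcp_rot: [-1.497, 1.571, 0.564]
ft_force: [0.5, -0.1, -0.3]
opening: 0.317
```

The opening of 30 mm shows both buttons are flush. Now I lift.

Emit:
apply_moves(
  increments=[
    [1, -2, 0, 0, 0],
    [1, -5, 0, 0, 0],
    [1, -10, 0, 0, 0],
    [1, -20, 0, 0, 0],
    [1, -20, 0, 0, 0],
    [1, -20, 0, 0, 0],
    [1, -20, 0, 0, 0],
    [1, -5, 0, 0, 8],
    [1, 0, 0, 0, 8],
    [1, 0, 0, 0, 6],
  ],
)

```text
t: 12.9
eef_pos: [511.7, -144.7, 183.8]
tcp_rot: [-1.986, 1.57, -0.315]
ft_force: [-0.5, 0.0, -0.6]
opening: 0.312
```

Run:
```python
from h import *
from scipy.spatial.transform import Rotation as Ro
s=status.state();R=Ro.from_euler('xyz',s['tcp_rot']).as_matrix()
print(s['eef_pos'],s['opening'],s['ft_force'],R.round(3))
print('to ring',R.T@(np.array([621.5,70,180])-s['eef_pos']))
```

```text
[ 511.68896516 -144.69724256  183.78355569] 0.3124256549259764 [-0.53503299  0.04555668 -0.58158697] [[ 0.001 -0.995 -0.1  ]
 [-0.    -0.1    0.995]
 [-1.    -0.001 -0.   ]]
to ring [   3.82951693 -130.76199558  202.61865645]
```

Emit:
apply_moves(
  increments=[
    [1, 0, -20, 25, 0],
    [1, 0, -30, 35, 0],
    [1, 0, -30, 35, 0],
    [1, 0, -35, 35, 0],
    [1, 0, -35, 35, 0],
    [1, 0, -25, 25, 0],
    [1, 0, -10, 12.6, 0],
    [1, 0, 0, 0, 0],
    [1, 0, 0, 0, 0],
  ],
)

```text
t: 13.8
eef_pos: [673.6, 75.7, 182.8]
tcp_rot: [1.82, 1.57, -2.787]
ft_force: [0.2, -0.7, -1.3]
opening: 0.316
```

Run:
```python
from h import *
import pickle
s=status.state();print(s['eef_pos'],s['opening'])
c=cam('wrist','w4');t=cam('top','t4');sc=cam('scene','s4');pickle.dump((c,t,sc,s),open('d4.pkl','wb'))
for X in((621.5,70,59),(*s['eef_pos'][:2],s['eef_pos'][2]+26.4)): print(proj(c,X),proj(sc,X))
o=s['eef_pos']
for z in(-20.6,-70.6): print('pin',proj(c,o+[0,0,z]),proj(sc,o+[0,0,z]))
```

```text
[673.56756735  75.69329179 182.79295308] 0.3157438764662015
[321.19233661 142.30411308] [292.17615176 206.24839979]
[320.50652043 270.11615925] [273.05928824 148.46395016]
pin [320.9236278  234.77021086] [274.72400075 164.21247376]
pin [321.19651091 211.69254151] [276.34837595 179.53131342]
```

View pics/w4.png

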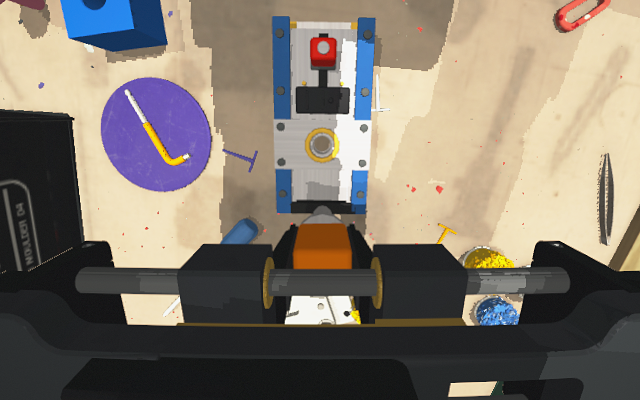

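Run:
```python
from h import *
import pickle
c,t,sc,s=pickle.load(open('d4.pkl','rb'))
P=c['pixels'];h=cv2.cvtColor(P,cv2.COLOR_RGB2HSV)
def ring(m):
    k=max(cv2.findContours(m,0,1)[0],key=cv2.contourArea);hu=cv2.convexHull(k);return cv2.fitEllipse(hu)
m=cv2.inRange(h,(18,110,80),(32,255,255));m[:110]=0;m[180:]=0;m[:,:295]=0;m[:,350:]=0
e=ring(m);print(e,onz(c,e[0],59))
h=cv2.cvtColor(sc['pixels'],cv2.COLOR_RGB2HSV)
a=cv2.resize(P[120:270,265:375,::-1],None,fx=5,fy=5,interpolation=cv2.INTER_CUBIC)
cv2.imwrite('pics/w4c.png',np.hstack([a[:,:540]]))
np.save('e.npy',e[0])
```

```text
((321.6061096191406, 144.8343963623047), (34.067222595214844, 34.57481384277344), 164.86546325683594) [623.83244668  70.64374963  59.        ]
```

View pics/w4c.png

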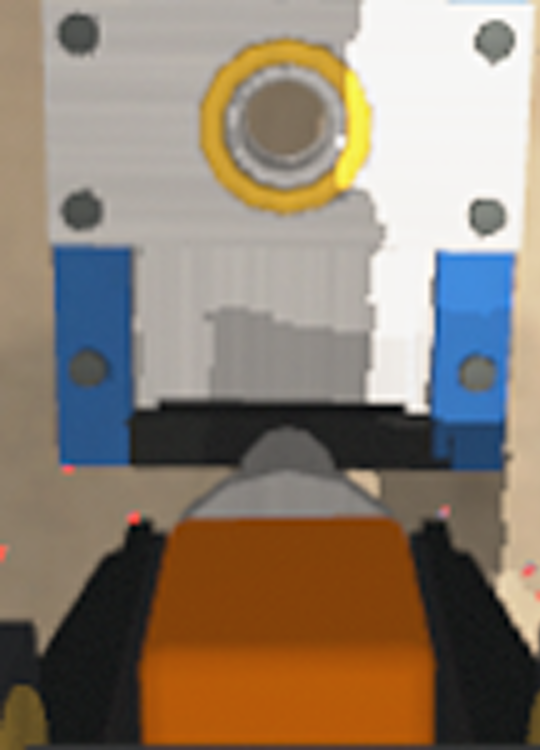

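Run:
```python
from h import *
import pickle
c,t,sc,s=pickle.load(open('d4.pkl','rb'));o=s['eef_pos'];zo=o[2]-20.6
th=np.linspace(0,2*np.pi,181)
def circ(r,z,dx=0): return np.array([proj(c,(o[0]+dx+r*np.cos(a),o[1]+r*np.sin(a),z)) for a in th])
cr=lambda p:((p-[265,120]+.5)*5-.5).round(0)
for dx in(-2,0,2):
  for n,r,z in(('tip',6.5,zo-50),('tap',8,zo-42),('col',17,zo),('coltop',17,zo+5)):
    q=cr(circ(r,z,dx));print(dx,n,'top',q[:,1].min(),'x',q[:,0].min(),q[:,0].max())
  ax=-np.array([.995,.1]);
  y=np.array([-.1,.995])
  for z in(5,47):
    print(dx,'block',z,[cr(proj(c,(*(o[:2]+[dx,0]+ax*12+y*k),zo+z))) for k in(-15,15)])
```

```text
-2 tip top 411.0 x 245.0 324.0
-2 tap top 415.0 x 234.0 334.0
-2 col top 438.0 x 154.0 413.0
-2 coltop top 449.0 x 150.0 416.0
-2 block 5 [array([164., 487.]), array([403., 488.])]
-2 block 47 [array([130., 624.]), array([435., 626.])]
0 tip top 423.0 x 244.0 322.0
0 tap top 428.0 x 233.0 333.0
0 col top 453.0 x 153.0 411.0
0 coltop top 465.0 x 149.0 414.0
0 block 5 [array([163., 502.]), array([401., 503.])]
0 block 47 [array([128., 642.]), array([432., 644.])]
2 tip top 434.0 x 242.0 321.0
2 tap top 440.0 x 231.0 332.0
2 col top 467.0 x 151.0 409.0
2 coltop top 480.0 x 148.0 412.0
2 block 5 [array([162., 516.]), array([399., 518.])]
2 block 47 [array([127., 661.]), array([429., 663.])]
```

Pin and ring are both seen in one wrist view: the ring at pixel (321.6,144.8) gives (623.8,70.6) and the pin axis lies within 0.5 mm of the TCP. I move over the hole and begin lowering.

Emit:
apply_moves(
  increments=[
    [1, 0, 10, 0, 0],
    [1, 0, 20, -0.4, 0],
    [1, 0, 15, -0.4, 0],
    [1, 0, 5.5, 0, 0],
    [1, 10, 0, 0, 0],
    [1, 15, 0, 0, 0],
    [1, 12, 0, 0, 0],
    [1, 6, 0, 0, 0],
    [1, 0, 0, 0, 0],
    [1, 0, 0, 0, 0],
  ],
)

```text
t: 14.95
eef_pos: [624.4, 70.2, 139.7]
tcp_rot: [-1.239, 1.571, 0.438]
ft_force: [-0.7, 0.7, -1.4]
opening: 0.318
```

Emit:
apply_moves(
  increments=[
    [1, 2, 0, 0, 0],
    [1, 2, 0, 0, 0],
    [1, 2, 0, 0, 0],
    [1, 1, 0, 0, 0],
    [1, 1, 0, 0, 0],
    [1, 0, 0, 0, 0],
  ],
)

```text
t: 15.55
eef_pos: [624.1, 70.2, 131.5]
tcp_rot: [0.715, 1.571, 2.392]
ft_force: [0.1, 0.4, -1.5]
opening: 0.32
```

Emit:
apply_moves(
  increments=[
    [1, 0, 0.7, -0.3, 0],
    [1, 2, 0, 0, 0],
    [1, 2, 0, 0, 0],
    [1, 1, 0, 0, 0],
    [1, 1, 0, 0, 0],
    [1, 1, 0, 0, 0],
    [1, 0, 0, 0, 0],
  ],
)

```text
t: 16.25
eef_pos: [623.4, 69.8, 124.5]
tcp_rot: [1.123, 1.571, 2.8]
ft_force: [0.1, 0.1, -1.0]
opening: 0.316
```

Emit:
apply_moves(
  increments=[
    [1, 1, 0, 0, 0],
    [1, 1, 0, 0, 0],
    [1, 1, 0, 0, 0],
    [1, 0, 0, 0, 0],
  ],
)

```text
t: 16.65
eef_pos: [623.4, 69.8, 121.5]
tcp_rot: [1.275, 1.571, 2.952]
ft_force: [-0.0, 0.1, -0.9]
opening: 0.315
```

Emit:
apply_moves(
  increments=[
    [1, 1, 0, 0, 0],
    [1, 1, 0, 0, 0],
    [1, 0, 0, 0, 0],
  ],
)

```text
t: 16.95
eef_pos: [623.4, 69.8, 119.5]
tcp_rot: [1.133, 1.571, 2.81]
ft_force: [0.0, 0.4, -1.2]
opening: 0.316
```

Emit:
apply_moves(
  increments=[
    [1, 1, 0, 0, 0],
    [1, 1, 0, 0, 0],
    [1, 1, 0, 0, 0],
    [1, 0, 0, 0, 0],
  ],
)

```text
t: 17.35
eef_pos: [623.4, 69.8, 116.4]
tcp_rot: [1.051, 1.571, 2.727]
ft_force: [0.4, 0.9, -2.0]
opening: 0.315
```

Emit:
apply_moves(
  increments=[
    [1, 1, 0, 0, 0],
    [1, 1, 0, 0, 0],
    [1, 1, 0, 0, 0],
    [1, 0, 0, 0, 0],
  ],
)

```text
t: 17.75
eef_pos: [623.4, 69.8, 113.5]
tcp_rot: [1.112, 1.571, 2.789]
ft_force: [-0.7, 0.3, -1.0]
opening: 0.314
```

Emit:
apply_moves(
  increments=[
    [1, 1, 0, 0, 0],
    [1, 1, 0, 0, 0],
    [1, 1, 0, 0, 0],
    [1, 1, 0, 0, 0],
    [1, 0, 0, 0, 0],
  ],
)

```text
t: 18.25
eef_pos: [623.4, 69.8, 109.5]
tcp_rot: [1.118, 1.571, 2.795]
ft_force: [-0.9, 0.1, -1.9]
opening: 0.314
```

Emit:
apply_moves(
  increments=[
    [1, 1, 0, 0, 0],
    [1, 1, 0, 0, 0],
    [1, 1, 0, 0, 0],
    [1, 1, 0, 0, 0],
    [1, 0, 0, 0, 0],
  ],
)

```text
t: 18.75
eef_pos: [623.4, 69.8, 105.5]
tcp_rot: [1.086, 1.571, 2.763]
ft_force: [-0.5, 0.4, -0.5]
opening: 0.318
```

Emit:
apply_moves(
  increments=[
    [1, 1, 0, 0, 0],
    [1, 1, 0, 0, 0],
    [1, 1, 0, 0, 0],
    [1, 1, 0, 0, 0],
    [1, 0, 0, 0, 0],
  ],
)

```text
t: 19.25
eef_pos: [623.4, 69.8, 101.4]
tcp_rot: [1.149, 1.571, 2.826]
ft_force: [0.1, -0.2, -1.9]
opening: 0.32
```

Emit:
apply_moves(
  increments=[
    [1, 1, 0, 0, 0],
    [1, 1, 0, 0, 0],
    [1, 1, 0, 0, 0],
    [1, 1, 0, 0, 0],
    [1, 1, 0, 0, 0],
    [1, 0, 0, 0, 0],
  ],
)

```text
t: 19.85
eef_pos: [623.4, 69.8, 96.5]
tcp_rot: [0.949, 1.571, 2.625]
ft_force: [0.4, 0.6, -2.1]
opening: 0.314
```

Emit:
apply_moves(
  increments=[
    [1, 1, 0, 0, 0],
    [1, 1, 0, 0, 0],
    [1, 1, 0, 0, 0],
    [1, 1, 0, 0, 0],
    [1, 1, 0, 0, 0],
    [1, 0, 0, 0, 0],
  ],
)

```text
t: 20.45
eef_pos: [623.4, 69.8, 91.5]
tcp_rot: [1.153, 1.571, 2.83]
ft_force: [0.9, -0.4, -2.6]
opening: 0.315
```

Emit:
apply_moves(
  increments=[
    [1, 1, 0, 0, 0],
    [1, 1, 0, 0, 0],
    [1, 1, 0, 0, 0],
    [1, 1, 0, 0, 0],
    [1, 1, 0, 0, 0],
    [1, 0, 0, 0, 0],
  ],
)

```text
t: 21.05
eef_pos: [623.4, 69.8, 86.5]
tcp_rot: [1.064, 1.571, 2.74]
ft_force: [0.3, 0.1, -1.3]
opening: 0.315
```

Emit:
apply_moves(
  increments=[
    [1, 1, 0, 0, 0],
    [1, 1, 0, 0, 0],
    [1, 1, 0, 0, 0],
    [1, 1, 0, 0, 0],
    [1, 0.5, 0, 0, 0],
    [1, 0, 0, 0, 0],
  ],
)

```text
t: 21.65
eef_pos: [623.4, 69.8, 82.0]
tcp_rot: [0.527, 1.571, 2.204]
ft_force: [-0.6, 0.1, -0.9]
opening: 0.316
```

Nearly at the seat. From here I press in 0.3–0.5 mm steps, watching the force.

Emit:
apply_moves(
  increments=[
    [1, 0.5, 0, 0, 0],
    [1, 0.5, 0, 0, 0],
    [1, 0.5, 0, 0, 0],
    [1, 0.5, 0, 0, 0],
    [1, 0, 0, 0, 0],
    [1, 0, 0, 0, 0],
  ],
)

```text
t: 22.25
eef_pos: [623.5, 69.8, 80.1]
tcp_rot: [-0.113, 1.571, 1.563]
ft_force: [0.1, 0.3, -1.2]
opening: 0.318
```

Emit:
apply_moves(
  increments=[
    [1, 0.5, 0, 0, 0],
    [1, 0, 0, 0, 0],
    [1, 0.5, 0, 0, 0],
    [1, 0, 0, 0, 0],
  ],
)

```text
t: 22.65
eef_pos: [623.6, 69.8, 79.6]
tcp_rot: [-1.53, 1.57, 0.147]
ft_force: [-1.6, -0.9, 3.4]
opening: 0.315
```

Emit:
apply_moves(
  increments=[
    [1, 0.4, 0, 0, 0],
    [1, 0, 0, 0, 0],
    [1, 0.4, 0, 0, 0],
    [1, 0, 0, 0, 0],
  ],
)

```text
t: 23.05
eef_pos: [623.6, 69.8, 79.0]
tcp_rot: [-1.569, 1.57, 0.108]
ft_force: [-2.3, -0.9, 6.2]
opening: 0.318
```

Emit:
apply_moves(
  increments=[
    [1, 0.4, 0, 0, 0],
    [1, 0, 0, 0, 0],
    [1, 0.4, 0, 0, 0],
    [1, 0, 0, 0, 0],
  ],
)

```text
t: 23.45
eef_pos: [623.6, 69.8, 78.4]
tcp_rot: [-1.632, 1.57, 0.044]
ft_force: [-2.4, 0.5, 7.2]
opening: 0.315
```

Emit:
apply_moves(
  increments=[
    [1, 0.4, 0, 0, 0],
    [1, 0, 0, 0, 0],
    [1, 0.4, 0, 0, 0],
    [1, 0, 0, 0, 0],
  ],
)

```text
t: 23.85
eef_pos: [623.6, 69.8, 77.8]
tcp_rot: [-1.597, 1.57, 0.079]
ft_force: [-2.8, -0.0, 8.7]
opening: 0.317
```

Emit:
apply_moves(
  increments=[
    [1, 0.4, 0, 0, 0],
    [1, 0, 0, 0, 0],
    [1, 0.4, 0, 0, 0],
    [1, 0, 0, 0, 0],
  ],
)

```text
t: 24.25
eef_pos: [623.6, 69.8, 77.1]
tcp_rot: [-1.641, 1.57, 0.035]
ft_force: [-3.7, -1.1, 11.4]
opening: 0.315
```

Emit:
apply_moves(
  increments=[
    [1, 0.4, 0, 0, 0],
    [1, 0, 0, 0, 0],
    [1, 0.4, 0, 0, 0],
    [1, 0, 0, 0, 0],
  ],
)

```text
t: 24.65
eef_pos: [623.6, 69.8, 76.6]
tcp_rot: [-1.658, 1.57, 0.018]
ft_force: [-5.1, -1.2, 14.0]
opening: 0.316
```

Emit:
apply_moves(
  increments=[
    [1, 0.3, 0, 0, 0],
    [1, 0, 0, 0, 0],
    [1, 0, 0, 0, 0],
  ],
)

```text
t: 24.95
eef_pos: [623.6, 69.8, 76.5]
tcp_rot: [-1.648, 1.57, 0.029]
ft_force: [-5.6, -0.5, 18.0]
opening: 0.314
```

Fully down: 76.5 mm TCP and about 19 N. I let go here.

Emit:
apply_moves(
  increments=[
    [0, 0, 0, 0, 0],
    [0, 0, 0, 0, 0],
    [0, 0, 0, 0, 0],
    [0, 0, 0, 0, 0],
    [0, 0, 0, 0, 0],
    [0, 0, 0, 0, 0],
    [0, 0, 0, 0, 0],
    [0, 0, 0, 0, 0],
  ],
)

```text
t: 25.75
eef_pos: [623.5, 69.8, 74.8]
tcp_rot: [-0.003, 1.571, 1.673]
ft_force: [-0.0, -0.4, 0.3]
opening: 0.933
```

Emit:
apply_moves(
  increments=[
    [0, -10, 0, 0, 0],
    [0, -20, 0, 0, 0],
    [0, -30, 0, 0, 0],
    [0, -40, 0, 0, 0],
    [0, -20, -35, 0, 0],
    [0, 0, -35, 0, 0],
    [0, 0, 0, 0, 0],
    [0, 0, 0, 0, 0],
  ],
)

```text
t: 26.55
eef_pos: [692.8, 77.2, 194.8]
tcp_rot: [1.372, 1.57, 3.049]
ft_force: [-0.4, 0.7, 0.2]
opening: 0.998
```

Run:
```python
from h import *
s=status.state();print(s['eef_pos'],s['opening'],s['ft_force'])
c=cam('wrist');t=cam('scene')
for z in (104.3,107.3,110):print(z,proj(t,(623.5,70,z)),proj(c,(623.5,70,z)))
u,v=proj(c,(623.5,70,80)).astype(int);u0,v0=max(0,u-50),max(0,v-50);print(u0,v0)
a=cv2.resize(c['pixels'][v0:v0+100,u0:u0+100,::-1],(400,400),interpolation=cv2.INTER_CUBIC)
b=cv2.resize(t['pixels'][140:240,240:340,::-1],(400,400),interpolation=cv2.INTER_CUBIC)
cv2.imwrite('pics/end.png',np.hstack([a,b]))
```

```text
[692.83568522  77.23276023 194.77399181] 0.9983520194768825 [-0.37185045  0.72779353  0.19896672]
104.3 [290.87743145 193.28553918] [321.39263867 124.14595726]
107.3 [290.82142865 192.42454712] [321.38272761 124.19978334]
110 [290.77077323 191.64562503] [321.37359996 124.24935502]
271 73
```

View pics/end.png

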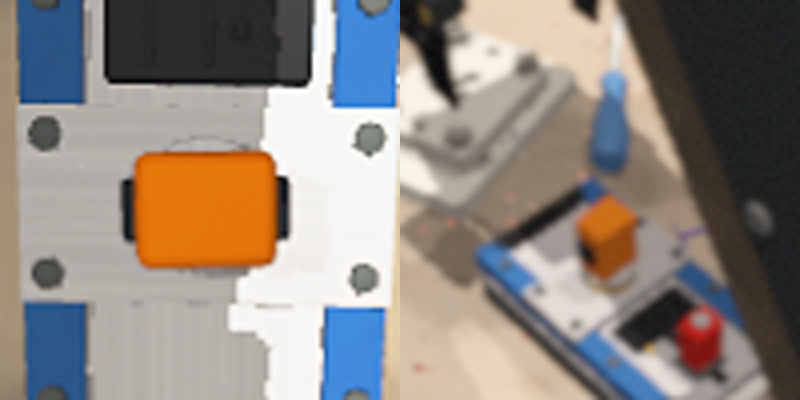

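The pin stands upright on the seat and both black buttons stand out, at (128,210) and (282,207) in the crop, so the balls are out. The arm is clear, so I hand the job in.

```bash
python3 -c "
from cell import env;print(env.job_done())"
```

```text
the job is handed in; nothing more can be done
None
```

The job is done and handed in at about 27 s of the 72 s allowed; no verdict is given at hand-in.

- **Slide:** I pushed it about 33 mm by its handle. It took about 4 N on the way and rose to about 8 N at the stop, well under the 16 N limit. The slide's hole then showed clear under the bridge's hole.
- **Pin:** I gripped the orange pin with both buttons flush, at an opening of about 30 mm. It went through all the holes with less than 3 N, and pressing it down ended at about 19 N.
- **Last checks:** The final pictures show the pin upright on its seat, both buttons standing out about 3 mm or more, and the gripper clear. The wrist force was back to about 0.
- **Not fully confirmed:** I inferred that the balls locked because the buttons are out, and did not measure the pin's height, since the cameras cannot resolve 1–2 mm there. A side load of about 5 N showed at full press and went away on release. The three cameras' estimates of the hole differed by up to 4 mm; I used the wrist camera's, and the pin went in freely.
- **Bystanders:** The arm stayed away from the cup, clip and nozzle, but I did not measure their positions again at the end.

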